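# Seat a taper tool holder in a sliding bench sleeve, press it to the stop and clamp it

## Task

Take the tool holder with the orange band out of the wooden block, lower it gently into the taper sleeve of the bench fixture and let it centre itself. Then press it straight down: the stiff sleeve slides down with it until a stop hidden inside is felt; hold about 20 N against the stop for a second, and never more than 35 N. Finally slide the yellow clamp fully in over the holder's flange by its black knob and let go, leaving the blue-banded holder and the other hand tools where they are.

Things in the scene. Friction and masses are not known exactly. Their poses are not given: they have to be found in the camera images.
- orange_holder: Loose steel taper tool holder, 0.36 to 0.56 kg, orange band and top; upright, round about its z axis. Origin: centre of its small lower end. Upwards from there: taper, radius 11.5 mm growing to 18.5 mm at 40 mm; flange, radius 28 mm, 40 to 54 mm; nose to grip, radius 18 mm, 54 to 90 mm (band at 70 to 80); flat top at 90 mm. At the start it hangs by its flange in a hole of the block.
- blue_holder: The same kind of holder with a blue band and top, in the other hole of the block; to be left alone.
- rack: Fixed plywood block, 75 mm (x) by 175 mm (y) by 45 mm high, origin at the centre of its underside, with two loose 42 mm holes at y = -43 and +43 mm; the holders' flanges rest on its top.
- fixture: Fixed grey bench fixture, origin on the sleeve's vertical axis at table height. A round housing, radius 34 mm and 60 mm high, guides the taper sleeve; on its +y side a guide block, with steel side rails 62 mm over all and 104 mm high, spans y = 46 to 108 mm and carries the clamp.
- sleeve: The open steel taper sleeve in the fixture's housing; origin on its axis, at table height at the start. It carries the holder's weight without moving. Pushed on the nested holder with some 8 to 11 N it slides straight down and stays where it is left. After 3.5 to 16 mm, differently each time, the holder's lower end meets a rigid stop out of sight in the sleeve: the force rises steeply.
- sleeve_mouth (a point): Centre of the sleeve's mouth, 78 mm above the table at the start; axes as the fixture's; moves with the sleeve. The sleeve's inside radius is 18 mm at the mouth and 11 mm at 40 mm below it: the holder's own taper angle. Nested, the holder stands upright on the axis, its origin 37 to 38 mm below this point and its flange 2 to 3 mm above the mouth, evenly all round.
- clamp (a joint): Slide of the yellow clamp, m: 0 fully back, 0.025 fully in (end stop). It moves along the fixture's -y towards the sleeve, takes about 2 N and stays where it is left. The yellow plate, 44 mm wide and 60 mm long, has its underside 93 mm above the table, so it passes over the flange only once the holder has been pressed down; fully in it stops 3 mm short of the nose.
- clamp_knob (a point): Centre of the flat top of the clamp's upright black knob, 16 mm in diameter and 36 mm tall, 139 mm above the table; it moves with the clamp. At joint value 0 it is 85 mm from the sleeve's axis along the fixture's +y.
- hammer: Loose hammer, 280 mm, orange handle; leave alone. Origin at its underside.
- screwdriver: Loose screwdriver, 200 mm, lying beyond the work; leave alone.
- wrench: Loose steel wrench, 200 mm; leave alone.
- square: Loose steel try square, legs 120 and 200 mm; leave alone.
- stop_seat: The depth stop low inside the housing, on the sleeve's axis: a rigid steel pin, 14 mm in diameter, on a fixed foot. Origin at table height. The pin's top, where the holder's lower end comes to bear, lies 25 to 37 mm above the table: it is set differently each time and this pose does not tell it.
Not all that is in view belongs to the job. What is shaped like the orange_holder but red is not meant.

How it is judged:
By the outcome, as a careful person would: the job done as asked, in the order asked, and still so for the second after the job is handed in, with the robot touching nothing.
It also fails if it takes over 69 s, if anything falls off the work surface, if the arm or the gripper's body presses on something with over 40 N, if the wrist force passes 120 N, or if a joint passes its speed limit or range.

## Robot

A 6-joint arm with a two-finger parallel gripper is mounted at the origin on the work surface. World frame = base frame: x ahead of the robot, y to its left, z up, the work surface at z = 0. Lengths are in m, angles in rad, forces in N, time in s.
With the tool pointing down it reaches from about 0.425 to 0.925 m from the base axis. Payload 12.5 kg.
Tool frame: the origin (TCP) lies midway between the tips of the shut fingers; the grasp point (between the pads) lies 19 mm behind it; z points along the fingers, x is the direction in which the jaws open and shut, and the axes are right-handed (so a half turn about z gives the same grasp; the last joint's range is limited). The gripper opens to 85 mm and grips with 20 to 120 N. Pads are 22 mm wide; open, the fingers measure 114 mm over their backs; the gripper's body (76 mm by 85 mm) begins 54 mm behind the grasp point. The pads swing forward as they close: fully open they stand 13 mm farther back than shut.
Start: joints at [1.141, 0.491, 1.559, -0, 1.092, -0.106], TCP at [0.199, 0.593, 0.231] pointing down, gripper open.
Joint ranges: [-3.1, 3.1], [-0.84, 2.19], [0.05, 2.79], [-1.13, 4.28], [0.06, 2.93], [-2.69, 2.69]. Speed limits (rad/s): [2.22, 2.22, 2.79, 3.14, 3.14, 3.14].

## Interface

Orientations are given as [roll, pitch, yaw] about the fixed x, y, z axes, in that order (R = Rz(yaw) Ry(pitch) Rx(roll)).
In Python, from station import arm, optics, workorder gives the robot as it stands. The module is installed in compiled form; this text tells all that it offers.
- The arm moves only by the tool drive_tool, never from a script. Its argument "targets" is a list that holds one entry, the list of rows, each a list of 7 numbers: the shift along the tool's x, y, z in cm, then the turn, a rotation vector about the tool's x, y, z in degrees, then the finger opening in cm, from 0 to 8.54. A call has 1 to 12 rows; each row shifts and turns the commanded pose from where the row before left it, along the tool's axes as they then stand; what a row does not reach is not made up. A row lasts 1/8 s, in which the tool goes at most 62.5 mm and 10.7 degrees, less where a joint would pass 70% of its speed; a pose out of reach is approached as far as the arm can. A call with a gripper value outside its range is refused whole. The fingers move at their own pace and stop on an object; "newtons" is the grip in N (left out, the last holds). Time passes only in rows, so rows that do not move let the fingers close. It gives the time, the measured TCP pose, the force and the opening at its end, in the units of the state.
- arm.observe(): the state, without advancing time (a new reading comes with each control period).
- optics.capture(name): name is "scene" or "top"; returns a dict with "image" (420x560x3 uint8, red, green, blue), "fx", "fy", "cx", "cy" (pixels), "view" (4x4, takes a point from world to camera coordinates). Camera axes: x right, y up, looking along -z (the intrinsics and any distortion apply to the point x, -y, -z); pixel columns grow to the right and rows downward; lengths in m; the calibration is good to about 2 mm. A picture is of the moment at which its call begins. There is no depth.
- workorder.hand_in(): hands the job in, once; it reports no verdict.
The state is a dict: "clock": time; "joints": joint angles; "qvel": joint speeds; "effort": joint torques, N m; "eef_pos": TCP position; "tool_rot": TCP orientation; "contact_force": force on the tool from outside, world axes, zero at the start; "torque": the same for the moment, N m; "width": finger opening in m.
Only numpy, scipy, OpenCV 4.12 (cv2) and the standard library are available. Lean on these libraries where they do the work, as an engineer would, in place of code of your own. Each camera call takes 0.05 s, during which the arm holds its last target.

## Working session

There is one attempt and no reset: what is moved stays moved. The work goes in short steps, Python scripts to look and compute and a tool call to move; the robot and the scene stay as the last step left them, time stands still between calls to the robot, and variables do not carry over. Pictures are saved under pics/ and viewed, and the job is handed in when it is done.

Besides the shell and the picture viewer there is one more tool, called after "Emit:" by a JSON object that holds its "api" and its "payload". drive_tool: Moves the arm, as the interface text tells. Its arguments: {"type":"object","properties":{"targets":{"type":"array"},"newtons":{"type":"number"}},"required":["targets"]}

```bash
mkdir -p pics
python3 - <<'E'
from station import arm, optics, workorder
import cv2,numpy as np
s=arm.observe(); print({k:np.round(v,3).tolist() for k,v in s.items()})
for n in ("scene","top"):
    c=optics.capture(n); cv2.imwrite(f"pics/{n}0.png",c["image"][:,:,::-1]); print(n,{k:(np.round(v,4).tolist()) for k,v in c.items() if k!="image"})
E
```

```text
{'clock': 0.0, 'joints': [1.141, 0.492, 1.559, -0.0, 1.092, -0.106], 'qvel': [0.002, -0.002, 0.001, -0.0, -0.0, 0.0], 'effort': [0.0, -61.847, -26.158, -0.0, 0.004, 0.0], 'eef_pos': [0.199, 0.592, 0.231], 'tool_rot': [-3.141, 0.001, 1.247], 'contact_force': [-0.976, -0.551, -0.03], 'torque': [0.012, -0.015, -0.013], 'width': 0.086}
scene {'fx': 504.6244, 'fy': 504.6244, 'cx': 281.4982, 'cy': 208.7219, 'view': [[-0.2831, 0.959, -0.0142, 0.1777], [-0.7479, -0.2115, 0.6291, 0.349], [0.6003, 0.1887, 0.7772, -1.7189], [0.0, 0.0, 0.0, 1.0]]}
top {'fx': 513.4217, 'fy': 513.4217, 'cx': 286.9089, 'cy': 209.4203, 'view': [[0.0102, -0.9999, 0.0012, -0.0337], [0.9987, 0.0103, 0.0492, -0.5701], [-0.0492, 0.0007, 0.9988, -1.5439], [0.0, 0.0, 0.0, 1.0]]}
```

View pics/scene0.png

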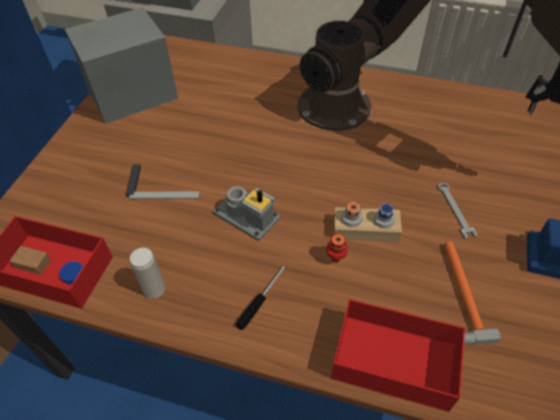

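View pics/top0.png

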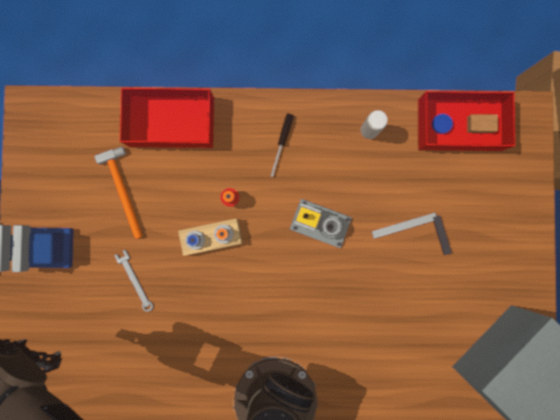

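Run:
```python
import cv2,numpy as np
a=cv2.imread("pics/scene0.png");b=cv2.imread("pics/top0.png")
A=cv2.resize(a[170:270,320:420],None,fx=4,fy=4,interpolation=cv2.INTER_CUBIC)
B=cv2.resize(b[180:270,165:255],(400,400),interpolation=cv2.INTER_CUBIC)
cv2.imwrite("pics/c1.png",np.hstack([A,B]))
A=cv2.resize(a[165:245,205:285],(400,400),interpolation=cv2.INTER_CUBIC)
B=cv2.resize(b[190:255,285:350+0],(400,400),interpolation=cv2.INTER_CUBIC)
cv2.imwrite("pics/c2.png",np.hstack([A,B]))
```

```text
(no output)
```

View pics/c1.png

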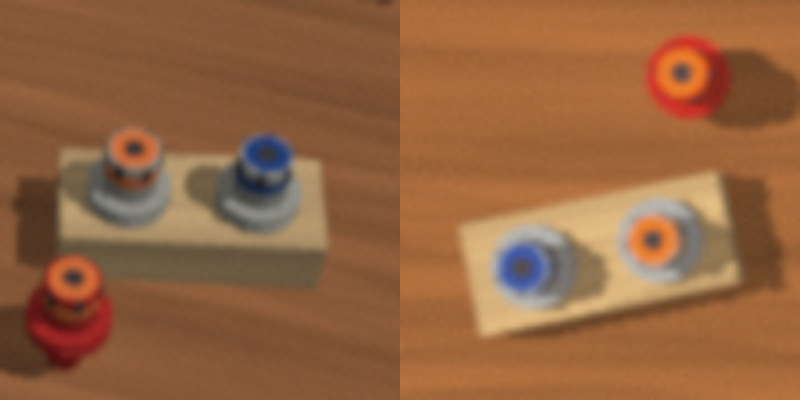

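View pics/c2.png

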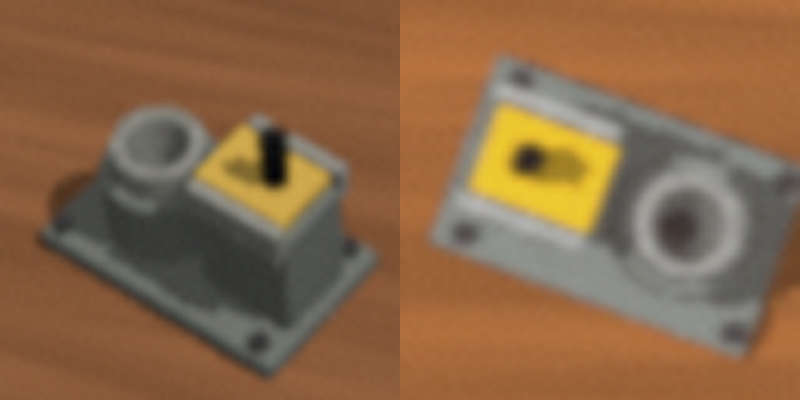

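```bash
cat > h.py <<'E'
import numpy as np,cv2
from scipy.optimize import least_squares
V={'scene':(504.6244,281.4982,208.7219,np.array([[-0.2831,0.959,-0.0142,0.1777],[-0.7479,-0.2115,0.6291,0.349],[0.6003,0.1887,0.7772,-1.7189]])),
'top':(513.4217,286.9089,209.4203,np.array([[0.0102,-0.9999,0.0012,-0.0337],[0.9987,0.0103,0.0492,-0.5701],[-0.0492,0.0007,0.9988,-1.5439]]))}
def proj(n,p):
    f,cx,cy,M=V[n]; c=M@np.append(p,1); return np.array([cx+f*c[0]/-c[2],cy-f*c[1]/-c[2]])
def back(n,uv,z):
    f,cx,cy,M=V[n]; R=M[:,:3];t=M[:,3]
    d=R.T@np.array([(uv[0]-cx)/f,-(uv[1]-cy)/f,-1]); o=-R.T@t
    return o+d*(z-o[2])/d[2]
def tri(a,b):
    r=least_squares(lambda p:np.r_[proj('scene',p)-a,proj('top',p)-b],[.5,0,.1]); return r.x,np.abs(r.fun).max()
E
python3 - <<'E'
from h import *
np.set_printoptions(precision=4,suppress=True)
for nm,s,t,z in [("orange",(352.9,206.6),(221.3,233.6),.095),("blue",(386.4,208.1),(192.3,239.7),.095),("mouth",(236.2,193.0),(331.6,226.0),.078),("knob",(258.8,191.5),(305.4,215.4),.139)]:
    print(nm,back('scene',s,z),back('top',t,z),tri(s,t))
b=cv2.imread("pics/top0.png");h=cv2.cvtColor(b,cv2.COLOR_BGR2HSV)
m=(h[...,1]>120)&(h[...,0]>100)&(h[...,0]<130);m[:215]=0;m[260:]=0;m[:,:170]=0;m[:,250:]=0
v,u=np.nonzero(m);print("blue c",u.mean(),v.mean(),len(u))
m=(h[...,1]>160)&(h[...,0]<14)&(h[...,2]>180);m[:215]=0;m[260:]=0;m[:,:170]=0;m[:,250:]=0
v,u=np.nonzero(m);print("or c",u.mean(),v.mean(),len(u))
E
```

```text
orange [0.4947 0.1567 0.095 ] [0.495  0.1598 0.095 ] (array([0.4954, 0.158 , 0.0962]), np.float64(0.541895988933959))
blue [0.476  0.2414 0.095 ] [0.4767 0.2426 0.095 ] (array([0.4768, 0.2419, 0.096 ]), np.float64(0.19520685562048357))
mouth [ 0.5199 -0.1595  0.078 ] [ 0.5204 -0.1581  0.078 ] (array([ 0.5206, -0.1586,  0.0789]), np.float64(0.18879438647013558))
knob [ 0.5476 -0.0825  0.139 ] [ 0.5481 -0.0795  0.139 ] (array([ 0.5485, -0.0808,  0.1404]), np.float64(0.48417050612795265))
blue c 192.0 239.9090909090909 44
or c 215.2608695652174 231.81159420289856 69
```

The pictures show three look-alikes:
- **Steel holder with orange band, in the block:** scene (353,207), top (221,234). This is the target.
- **Blue-banded holder, in the block:** scene (386,208), top (192,240).
- **Red copy, standing on the table:** scene (337,243), top (229,198). It has a red flange, so it is not meant.

The mouth is at scene (236,193) and the knob at scene (259,191). The separations agree with the description: 86 mm between the holders, 83–85 mm from mouth to knob.

```bash
cat > go.py <<'E'
import sys,numpy as np
from scipy.spatial.transform import Rotation as Ro
from station import arm
def go(p,yawdeg):
    s=arm.observe(); R=Ro.from_euler('xyz',s['tool_rot']); 
    T=Ro.from_euler('xyz',[np.pi,0,np.radians(yawdeg)])
    d=R.inv().apply(np.array(p)-s['eef_pos'])*100
    print('clock',s['clock'],'pos',np.round(s['eef_pos'],4),'rpy',np.round(np.degrees(s['tool_rot']),2),'F',np.round(s['contact_force'],2),'w',np.round(s['width'],4))
    print('shift cm',np.round(d,3),'then turn deg',np.round((R.inv()*T).as_rotvec(degrees=True),2),'j6',np.round(s['joints'][5],3))
if __name__=='__main__': go([float(x) for x in sys.argv[1:4]],float(sys.argv[4]))
E
python3 go.py .495 .158 .20 12.6
```

```text
clock 0.1 pos [0.1987 0.5923 0.2308] rpy [-1.7999e+02  6.0000e-02  7.1450e+01] F [ 0.05  0.33 -1.1 ] w 0.0854
shift cm [-31.749  41.905   3.108] then turn deg [3.000e-02 6.000e-02 5.885e+01] j6 -0.106
```

Emit:
{"api": "drive_tool", "payload": {"targets": [[[-2.65, 3.49, 0.26, 0, 0, 0, 8.5], [-2.65, 3.49, 0.26, 0, 0, 0, 8.5], [-2.65, 3.49, 0.26, 0, 0, 0, 8.5], [-2.65, 3.49, 0.26, 0, 0, 0, 8.5], [-2.65, 3.49, 0.26, 0, 0, 0, 8.5], [-2.65, 3.49, 0.26, 0, 0, 0, 8.5], [-2.65, 3.49, 0.26, 0, 0, 0, 8.5], [-2.65, 3.49, 0.26, 0, 0, 0, 8.5], [-2.65, 3.49, 0.26, 0, 0, 0, 8.5], [-2.65, 3.49, 0.26, 0, 0, 0, 8.5], [-2.65, 3.49, 0.26, 0, 0, 0, 8.5], [-2.65, 3.49, 0.26, 0, 0, 0, 8.5]]]}}

```text
clock: 1.6
eef_pos: [0.4953, 0.1565, 0.1999]
tool_rot: [-3.141, 0.0, 1.247]
contact_force: [0.4, 0.5, 1.1]
width: 0.085
```

Emit:
{"api": "drive_tool", "payload": {"targets": [[[0, 0, 0, 0, 0, 9.8, 8.5], [0, 0, 0, 0, 0, 9.8, 8.5], [0, 0, 0, 0, 0, 9.8, 8.5], [0, 0, 0, 0, 0, 9.8, 8.5], [0, 0, 0, 0, 0, 9.8, 8.5], [0, 0, 0, 0, 0, 9.8, 8.5], [0, 0, 0, 0, 0, 0, 8.5], [0, 0, 0, 0, 0, 0, 8.5]]]}}

```text
clock: 2.6
eef_pos: [0.4946, 0.1578, 0.2]
tool_rot: [-3.142, 0.0, 0.224]
contact_force: [-0.6, -0.2, -0.0]
width: 0.0848
```

```bash
python3 go.py .495 .158 .065 12.6
python3 - <<'E'
from station import optics
import cv2
a=optics.capture("scene")["image"][:,:,::-1]; b=optics.capture("top")["image"][:,:,::-1]
import numpy as np
A=cv2.resize(a[110:250,290:430],(400,400),interpolation=cv2.INTER_CUBIC);B=cv2.resize(b[150:290,150:290],(400,400),interpolation=cv2.INTER_CUBIC)
cv2.imwrite("pics/c3.png",np.hstack([A,B]))
E
```

```text
clock 2.6 pos [0.4946 0.1578 0.2   ] rpy [-1.800e+02  1.000e-02  1.286e+01] F [-0.6  -0.16 -0.05] w 0.0848
shift cm [ 4.10e-02 -1.10e-02  1.35e+01] then turn deg [-0.    0.01  0.26] j6 -0.043
```

View pics/c3.png

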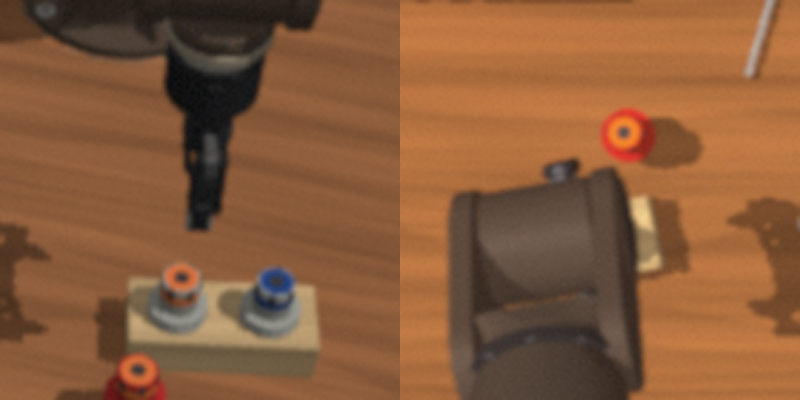

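Run:
```python
from h import *
# red: scene crop (74,278)/4+(320,170), top crop (282,73)*.225
s=(74/4+320-.4,276/4+170-.4);t=(282*.225+165-.4,73*.225+180-.4)
print(tri(s,t),back('top',t,.09),back('scene',s,.09))
```

```text
(array([0.60366541, 0.14185978, 0.09221041]), np.float64(0.19095428941650994)) [0.60365949 0.14268186 0.09      ] [0.60209335 0.14124944 0.09      ]
```

Emit:
{"api": "drive_tool", "payload": {"targets": [[[0, 0, 2, 0, 0, 0, 8.5], [0, 0, 3, 0, 0, 0, 8.5], [0, 0, 3, 0, 0, 0, 8.5], [0, 0, 2.5, 0, 0, 0, 8.5], [0, 0, 1.8, 0, 0, 0, 8.5], [0, 0, 1, 0, 0, 0, 8.5], [0, 0, 0.5, 0, 0, 0, 8.5], [0, 0, 0, 0, 0, 0, 8.5]]]}}

```text
clock: 3.7
eef_pos: [0.4948, 0.1579, 0.0622]
tool_rot: [-3.142, -0.0, 0.221]
contact_force: [0.3, -0.0, -0.3]
width: 0.085
```

Emit:
{"api": "drive_tool", "payload": {"targets": [[[0, 0, 0, 0, 0, 0, 3], [0, 0, 0, 0, 0, 0, 3], [0, 0, 0, 0, 0, 0, 3], [0, 0, 0, 0, 0, 0, 3], [0, 0, 0, 0, 0, 0, 3], [0, 0, 0, 0, 0, 0, 3]]], "newtons": 40}}

```text
clock: 4.45
eef_pos: [0.495, 0.1579, 0.0627]
tool_rot: [-3.142, -0.001, 0.221]
contact_force: [-0.3, -0.0, 5.6]
width: 0.0353
```

Emit:
{"api": "drive_tool", "payload": {"targets": [[[0, 0, -0.3, 0, 0, 0, 3], [0, 0, -0.5, 0, 0, 0, 3], [0, 0, -1, 0, 0, 0, 3], [0, 0, -1.5, 0, 0, 0, 3], [0, 0, -2, 0, 0, 0, 3], [0, 0, -2.5, 0, 0, 0, 3], [0, 0, -2.5, 0, 0, 0, 3], [0, 0, -1.5, 0, 0, 0, 3], [0, 0, -1, 0, 0, 0, 3], [0, 0, 0, 0, 0, 0, 3]]]}}

```text
clock: 5.7
eef_pos: [0.4948, 0.1578, 0.1904]
tool_rot: [-3.142, -0.001, 0.221]
contact_force: [0.3, -0.8, -4.2]
width: 0.035
```

```bash
python3 go.py .5205 -.1587 .20 -20
python3 - <<'E'
from station import optics
import cv2
a=optics.capture("scene")["image"][:,:,::-1]
cv2.imwrite("pics/c4.png",cv2.resize(a[110:250,290:430],(560,560),interpolation=cv2.INTER_CUBIC))
E
```

```text
clock 5.7 pos [0.4948 0.1578 0.1904] rpy [-1.800e+02 -4.000e-02  1.265e+01] F [ 0.28 -0.79 -4.22] w 0.035
shift cm [-4.419 31.449 -0.96 ] then turn deg [-1.000e-02 -4.000e-02  3.265e+01] j6 -0.039
```

View pics/c4.png

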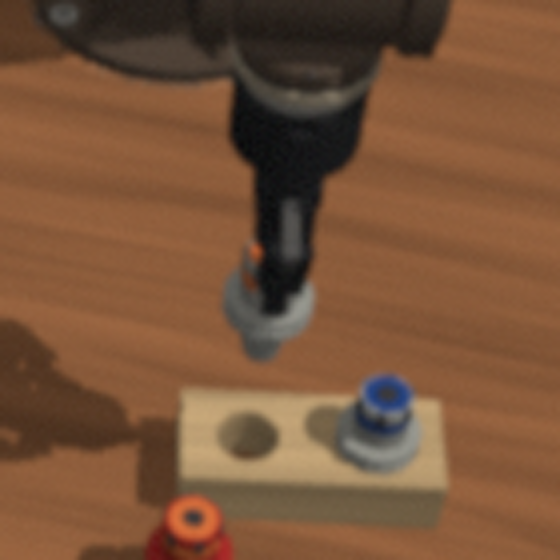

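The holder is out of its hole and hangs upright in the fingers; the blue one stays put. Next I carry it over, high enough to clear the 139 mm knob.

Emit:
{"api": "drive_tool", "payload": {"targets": [[[0, 1, -1.5, 0, 0, 0, 3], [-0.4, 2, -1.5, 0, 0, 0, 3], [-0.5, 3.6, 0, 0, 0, 0, 3], [-0.5, 3.6, 0, 0, 0, 0, 3], [-0.5, 3.6, 0, 0, 0, 0, 3], [-0.5, 3.6, 0, 0, 0, 0, 3], [-0.5, 3.6, 0, 0, 0, 0, 3], [-0.5, 3.6, 0, 0, 0, 0, 3], [-0.5, 3.6, 0, 0, 0, 0, 3], [-0.5, 3, 0, 0, 0, 0, 3], [-0.3, 2.25, 0, 0, 0, 0, 3], [-0.22, 1.6, 0, 0, 0, 0, 3]]]}}

```text
clock: 7.25
eef_pos: [0.5234, -0.1961, 0.2202]
tool_rot: [-3.141, 0.0, 0.22]
contact_force: [0.9, 0.1, -3.4]
width: 0.0352
```

Emit:
{"api": "drive_tool", "payload": {"targets": [[[0, 0, 0, 0, 0, 7, 3], [0, 0, 0, 0, 0, 9, 3], [0, 0, 0, 0, 0, 9, 3], [0, 0, 0, 0, 0, 7.6, 3], [0, 0, 0, 0, 0, 0, 3], [0, 0, 0, 0, 0, 0, 3]]]}}

```text
clock: 8.0
eef_pos: [0.5235, -0.1949, 0.2201]
tool_rot: [-3.141, 0.0, -0.345]
contact_force: [-0.5, 0.6, -4.7]
width: 0.035
```

```bash
python3 go.py .5205 -.1587 .14 -20
python3 - <<'E'
from station import optics
import cv2
import numpy as np
a=optics.capture("scene")["image"][:,:,::-1]
b=optics.capture("top")["image"][:,:,::-1]
cv2.imwrite("pics/c5.png",np.hstack([cv2.resize(a[130:250,185:305],(400,400),interpolation=cv2.INTER_CUBIC),cv2.resize(b[165:285,270:390],(400,400),interpolation=cv2.INTER_CUBIC)]))
E
```

```text
clock 8.0 pos [ 0.5235 -0.1949  0.2201] rpy [-1.7999e+02  1.0000e-02 -1.9770e+01] F [-0.48  0.57 -4.73] w 0.035
shift cm [-1.5   -3.303  8.011] then turn deg [-0.01  0.01  0.23] j6 -0.13
```

View pics/c5.png

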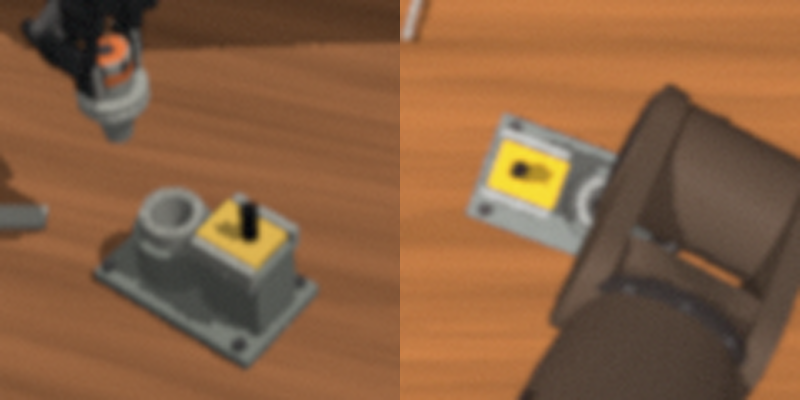

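I overshot 36 mm in y because my rows added up wrong. I correct sideways, then lower part way.

Emit:
{"api": "drive_tool", "payload": {"targets": [[[-0.5, -1.1, 0, 0, 0, 0, 3], [-0.5, -1.1, 0, 0, 0, 0, 3], [-0.5, -1.1, 0, 0, 0, 0, 3], [0, 0, 1, 0, 0, 0, 3], [0, 0, 1.5, 0, 0, 0, 3], [0, 0, 1.5, 0, 0, 0, 3], [0, 0, 1, 0, 0, 0, 3], [0, 0, 0.5, 0, 0, 0, 3], [0, 0, 0, 0, 0, 0, 3]]]}}

```text
clock: 9.22
eef_pos: [0.5206, -0.1589, 0.1648]
tool_rot: [-3.141, 0.0, -0.348]
contact_force: [-0.1, -0.0, -3.4]
width: 0.0351
```

```bash
python3 go.py .5205 -.1587 .11 -20
python3 - <<'E'
from station import optics
import cv2
import numpy as np
from h import *
a=optics.capture("scene")["image"][:,:,::-1]
cv2.imwrite("pics/c6.png",cv2.resize(a[140:240,190:290],(600,600),interpolation=cv2.INTER_CUBIC))
from station import arm
p=arm.observe()['eef_pos']
for o in [(0,0,.036),(0,0,-.002),(0,0,-.056)]:
    u=proj('scene',p+np.array(o)); print(u,(u-[190,140])*6+2.5)
E
```

```text
clock 9.225 pos [ 0.5206 -0.1589  0.1648] rpy [-1.7999e+02  3.0000e-02 -1.9960e+01] F [-0.12 -0.02 -3.36] w 0.0351
shift cm [-0.013 -0.016  5.477] then turn deg [-0.01  0.03  0.04] j6 -0.069
[232.22247349 161.52378452] [255.83484096 131.64270714]
[233.54176353 171.80066725] [263.75058117 193.30400351]
[235.31735334 185.63199154] [274.40412006 276.29194924]
```

View pics/c6.png

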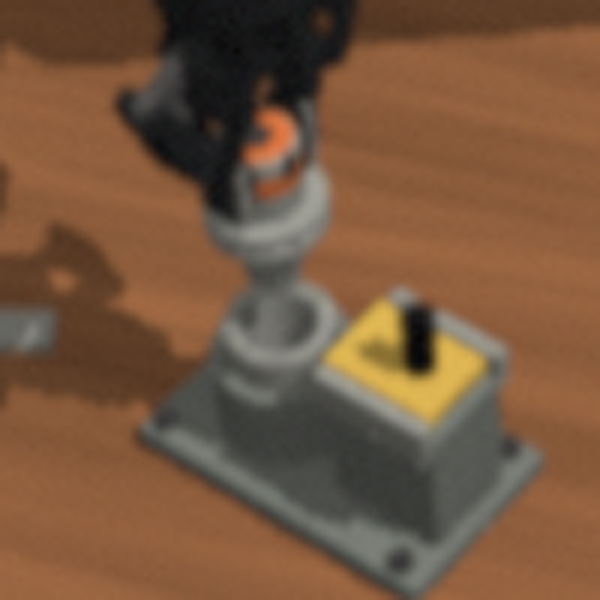

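Emit:
{"api": "drive_tool", "payload": {"targets": [[[0, 0, 1, 0, 0, 0, 3], [0, 0, 1.2, 0, 0, 0, 3], [0, 0, 1.2, 0, 0, 0, 3], [0, 0, 1, 0, 0, 0, 3], [0, 0, 0.7, 0, 0, 0, 3], [0, 0, 0.3, 0, 0, 0, 3], [0, 0, 0, 0, 0, 0, 3]]]}}

```text
clock: 10.15
eef_pos: [0.5206, -0.1588, 0.111]
tool_rot: [-3.142, 0.0, -0.348]
contact_force: [-0.7, -1.4, -3.4]
width: 0.0349
```

Emit:
{"api": "drive_tool", "payload": {"targets": [[[0, 0, 0.1, 0, 0, 0, 3], [0, 0, 0.1, 0, 0, 0, 3], [0, 0, 0.1, 0, 0, 0, 3], [0, 0, 0.1, 0, 0, 0, 3], [0, 0, 0, 0, 0, 0, 3]]]}}

```text
clock: 10.78
eef_pos: [0.5206, -0.1588, 0.107]
tool_rot: [-3.141, 0.0, -0.348]
contact_force: [-0.9, 1.0, -3.5]
width: 0.0348
```

Emit:
{"api": "drive_tool", "payload": {"targets": [[[0, 0, 0.1, 0, 0, 0, 3], [0, 0, 0.1, 0, 0, 0, 3], [0, 0, 0.1, 0, 0, 0, 3], [0, 0, 0.1, 0, 0, 0, 3], [0, 0, 0, 0, 0, 0, 3]]]}}

```text
clock: 11.4
eef_pos: [0.5207, -0.1589, 0.103]
tool_rot: [-3.142, -0.0, -0.348]
contact_force: [1.2, -0.6, -4.5]
width: 0.0346
```

Emit:
{"api": "drive_tool", "payload": {"targets": [[[0, 0, 0.1, 0, 0, 0, 3], [0, 0, 0.1, 0, 0, 0, 3], [0, 0, 0, 0, 0, 0, 3]]]}}

```text
clock: 11.78
eef_pos: [0.5209, -0.1589, 0.1011]
tool_rot: [-3.142, -0.001, -0.348]
contact_force: [3.3, -0.4, -3.8]
width: 0.0347
```

Emit:
{"api": "drive_tool", "payload": {"targets": [[[0, 0, 0.05, 0, 0, 0, 3], [0, 0, 0.05, 0, 0, 0, 3], [0, 0, 0, 0, 0, 0, 3]]]}}

```text
clock: 12.15
eef_pos: [0.521, -0.159, 0.1003]
tool_rot: [-3.142, -0.001, -0.348]
contact_force: [5.5, -1.7, -1.1]
width: 0.0352
```

Emit:
{"api": "drive_tool", "payload": {"targets": [[[0.07, 0, 0, 0, 0, 0, 3], [0, 0, 0.05, 0, 0, 0, 3], [0, 0, 0, 0, 0, 0, 3]]]}}

```text
clock: 12.52
eef_pos: [0.5212, -0.159, 0.0995]
tool_rot: [-3.141, 0.0, -0.348]
contact_force: [4.3, 0.3, -2.1]
width: 0.0347
```

Emit:
{"api": "drive_tool", "payload": {"targets": [[[0.07, 0, 0, 0, 0, 0, 3], [0, 0, 0.05, 0, 0, 0, 3], [0, 0, 0, 0, 0, 0, 3]]]}}

```text
clock: 12.9
eef_pos: [0.5215, -0.1591, 0.0988]
tool_rot: [-3.141, 0.001, -0.348]
contact_force: [1.1, 1.1, -4.7]
width: 0.0349
```

Emit:
{"api": "drive_tool", "payload": {"targets": [[[0, 0, 0.05, 0, 0, 0, 3], [0, 0, 0, 0, 0, 0, 3]]]}}

```text
clock: 13.15
eef_pos: [0.5217, -0.1592, 0.0985]
tool_rot: [-3.141, 0.001, -0.348]
contact_force: [-0.3, 0.4, -3.6]
width: 0.0351
```

Emit:
{"api": "drive_tool", "payload": {"targets": [[[0, 0, 0.05, 0, 0, 0, 3], [0, 0, 0.05, 0, 0, 0, 3], [0, 0, 0, 0, 0, 0, 3]]]}}

```text
clock: 13.52
eef_pos: [0.5217, -0.1592, 0.098]
tool_rot: [-3.142, 0.0, -0.348]
contact_force: [-3.4, 1.2, 5.7]
width: 0.0349
```

Emit:
{"api": "drive_tool", "payload": {"targets": [[[0, 0, 0, 0, 0, 0, 4.5], [0, 0, 0, 0, 0, 0, 5.5], [0, 0, 0, 0, 0, 0, 8.5], [0, 0, 0, 0, 0, 0, 8.5], [0, 0, 0, 0, 0, 0, 8.5]]]}}

```text
clock: 14.15
eef_pos: [0.5219, -0.1593, 0.0976]
tool_rot: [-3.141, -0.0, -0.348]
contact_force: [0.2, 0.0, 0.6]
width: 0.0853
```

Emit:
{"api": "drive_tool", "payload": {"targets": [[[0, 0, -0.5, 0, 0, 0, 8.5], [0, 0, -1.5, 0, 0, 0, 8.5], [0, 0, -2.5, 0, 0, 0, 8.5], [0, 0, -2.5, 0, 0, 0, 8.5], [0, 0, -1, 0, 0, 0, 8.5], [0, 0, 0, 0, 0, 0, 0], [0, 0, 0, 0, 0, 0, 0], [0, 0, 0, 0, 0, 0, 0], [0, 0, 0, 0, 0, 0, 0], [0, 0, 0, 0, 0, 0, 0], [0, 0, 0, 0, 0, 0, 0], [0, 0, 0, 0, 0, 0, 0]]]}}

```text
clock: 15.65
eef_pos: [0.5219, -0.1593, 0.1775]
tool_rot: [-3.142, 0.0, -0.348]
contact_force: [-0.3, 0.2, -0.4]
width: -0.0001
```

```bash
python3 go.py .5205 -.1587 .13 -20
python3 - <<'E'
from station import optics
import cv2
import numpy as np
from h import *
a=optics.capture("scene")["image"][:,:,::-1]
cv2.imwrite("pics/c7.png",cv2.resize(a[130:230,190:290],(600,600),interpolation=cv2.INTER_CUBIC))
from station import arm
p=arm.observe()['eef_pos']
for o in [(.5206,-.1586,.1305),(.5217,-.1592,.1305),p]:
    u=proj('scene',np.array(o)); print(u,(u-[190,130])*6+2.5)
E
```

```text
clock 15.65 pos [ 0.5219 -0.1593  0.1775] rpy [-180.      0.    -19.95] F [-0.34  0.25 -0.4 ] w -0.0001
shift cm [-0.15  -0.006  4.754] then turn deg [-0.    0.    0.05] j6 -0.069
[234.76173196 180.26218732] [271.07039174 304.07312395]
[234.40719265 180.51365399] [268.94315591 305.58192396]
[232.76550924 168.26080024] [259.09305546 232.06480143]
```

View pics/c7.png

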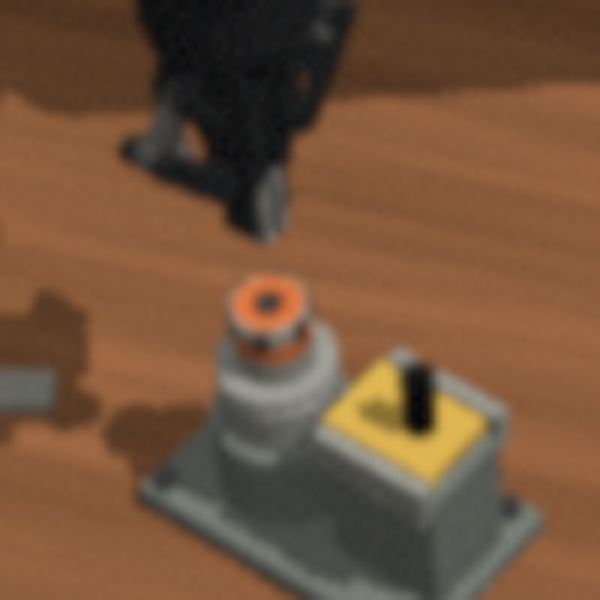

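The holder stands upright in the sleeve, its top centre at crop (268,303), where the nested pose should project. Next I press from above with the shut fingers.

Emit:
{"api": "drive_tool", "payload": {"targets": [[[0, 0, 0.8, 0, 0, 0, 0], [0, 0, 1.2, 0, 0, 0, 0], [0, 0, 1.1, 0, 0, 0, 0], [0, 0, 0.7, 0, 0, 0, 0], [0, 0, 0.4, 0, 0, 0, 0], [0, 0, 0, 0, 0, 0, 0]]]}}

```text
clock: 16.45
eef_pos: [0.5219, -0.1593, 0.1354]
tool_rot: [-3.141, 0.0, -0.348]
contact_force: [0.0, 0.1, -0.1]
width: -0.0002
```

Emit:
{"api": "drive_tool", "payload": {"targets": [[[0, 0, 0.1, 0, 0, 0, 0], [0, 0, 0.1, 0, 0, 0, 0], [0, 0, 0.05, 0, 0, 0, 0], [0, 0, 0, 0, 0, 0, 0]]]}}

```text
clock: 16.95
eef_pos: [0.5219, -0.1593, 0.1331]
tool_rot: [-3.142, -0.0, -0.348]
contact_force: [-0.1, 0.1, -0.1]
width: 0.0001
```

Emit:
{"api": "drive_tool", "payload": {"targets": [[[0, 0, 0.05, 0, 0, 0, 0], [0, 0, 0, 0, 0, 0, 0]]]}}

```text
clock: 17.2
eef_pos: [0.5219, -0.1593, 0.1326]
tool_rot: [-3.141, 0.0, -0.348]
contact_force: [0.7, -0.2, -0.7]
width: 0.0002
```

Emit:
{"api": "drive_tool", "payload": {"targets": [[[0, 0, 0.05, 0, 0, 0, 0], [0, 0, 0.05, 0, 0, 0, 0], [0, 0, 0.05, 0, 0, 0, 0], [0, 0, 0, 0, 0, 0, 0]]]}}

```text
clock: 17.7
eef_pos: [0.5219, -0.1593, 0.131]
tool_rot: [-3.141, 0.0, -0.348]
contact_force: [0.6, 0.3, -0.0]
width: 0.0002
```

Emit:
{"api": "drive_tool", "payload": {"targets": [[[0, 0, 0.05, 0, 0, 0, 0], [0, 0, 0.05, 0, 0, 0, 0], [0, 0, 0, 0, 0, 0, 0]]]}}

```text
clock: 18.08
eef_pos: [0.5221, -0.1593, 0.1304]
tool_rot: [-3.142, -0.001, -0.348]
contact_force: [-0.7, -0.3, 3.4]
width: -0.0001
```

Emit:
{"api": "drive_tool", "payload": {"targets": [[[0, 0, 0.05, 0, 0, 0, 0], [0, 0, 0.05, 0, 0, 0, 0], [0, 0, 0, 0, 0, 0, 0]]]}}

```text
clock: 18.45
eef_pos: [0.5222, -0.1594, 0.1297]
tool_rot: [-3.142, -0.001, -0.348]
contact_force: [-1.8, -0.3, 8.0]
width: 0.0001
```

Emit:
{"api": "drive_tool", "payload": {"targets": [[[0, 0, 0.05, 0, 0, 0, 0], [0, 0, 0.05, 0, 0, 0, 0], [0, 0, 0.05, 0, 0, 0, 0], [0, 0, 0, 0, 0, 0, 0]]]}}

```text
clock: 18.95
eef_pos: [0.5221, -0.1594, 0.1282]
tool_rot: [-3.142, -0.001, -0.348]
contact_force: [-1.7, 1.0, 9.0]
width: -0.0
```

Emit:
{"api": "drive_tool", "payload": {"targets": [[[0, 0, 0.05, 0, 0, 0, 0], [0, 0, 0.05, 0, 0, 0, 0], [0, 0, 0, 0, 0, 0, 0]]]}}

```text
clock: 19.32
eef_pos: [0.5221, -0.1594, 0.1272]
tool_rot: [-3.142, -0.001, -0.348]
contact_force: [-1.1, 1.5, 8.8]
width: 0.0004
```

Emit:
{"api": "drive_tool", "payload": {"targets": [[[0, 0, 0.05, 0, 0, 0, 0], [0, 0, 0.05, 0, 0, 0, 0], [0, 0, 0, 0, 0, 0, 0]]]}}

```text
clock: 19.7
eef_pos: [0.5221, -0.1594, 0.1262]
tool_rot: [-3.142, -0.001, -0.348]
contact_force: [-1.4, 1.0, 8.5]
width: 0.0002
```

Emit:
{"api": "drive_tool", "payload": {"targets": [[[0, 0, 0.05, 0, 0, 0, 0], [0, 0, 0.05, 0, 0, 0, 0]]]}}

```text
clock: 19.95
eef_pos: [0.5223, -0.1595, 0.1258]
tool_rot: [3.142, -0.002, -0.348]
contact_force: [-3.8, 2.0, 19.0]
width: -0.0
```

Emit:
{"api": "drive_tool", "payload": {"targets": [[[0, 0, 0, 0, 0, 0, 0], [0, 0, 0, 0, 0, 0, 0]]]}}

```text
clock: 20.2
eef_pos: [0.5223, -0.1594, 0.1258]
tool_rot: [3.142, -0.002, -0.348]
contact_force: [-3.0, 1.7, 15.4]
width: 0.0003
```

Emit:
{"api": "drive_tool", "payload": {"targets": [[[0, 0, 0.03, 0, 0, 0, 0], [0, 0, 0, 0, 0, 0, 0]]]}}

```text
clock: 20.45
eef_pos: [0.5223, -0.1595, 0.1258]
tool_rot: [3.141, -0.002, -0.348]
contact_force: [-3.9, 2.4, 18.1]
width: -0.0001
```

Emit:
{"api": "drive_tool", "payload": {"targets": [[[0, 0, 0.02, 0, 0, 0, 0], [0, 0, 0, 0, 0, 0, 0], [0, 0, 0, 0, 0, 0, 0]]]}}

```text
clock: 20.82
eef_pos: [0.5224, -0.1594, 0.1257]
tool_rot: [3.142, -0.002, -0.348]
contact_force: [-4.0, 1.4, 19.9]
width: -0.0001
```

Emit:
{"api": "drive_tool", "payload": {"targets": [[[0, 0, 0, 0, 0, 0, 0], [0, 0, 0, 0, 0, 0, 0], [0, 0, 0, 0, 0, 0, 0], [0, 0, 0, 0, 0, 0, 0], [0, 0, 0, 0, 0, 0, 0], [0, 0, 0, 0, 0, 0, 0]]]}}

```text
clock: 21.58
eef_pos: [0.5224, -0.1594, 0.1258]
tool_rot: [3.142, -0.002, -0.348]
contact_force: [-4.4, 2.0, 20.0]
width: -0.0003
```

Emit:
{"api": "drive_tool", "payload": {"targets": [[[0, 0, 0, 0, 0, 0, 0], [0, 0, 0, 0, 0, 0, 0], [0, 0, 0, 0, 0, 0, 0], [0, 0, 0, 0, 0, 0, 0]]]}}

```text
clock: 22.08
eef_pos: [0.5224, -0.1594, 0.1258]
tool_rot: [3.142, -0.002, -0.348]
contact_force: [-4.6, 2.6, 20.7]
width: -0.0001
```

Emit:
{"api": "drive_tool", "payload": {"targets": [[[0, 0, -0.2, 0, 0, 0, 0], [0, 0, -0.8, 0, 0, 0, 0], [0, 0, -2, 0, 0, 0, 0], [0, 0, -2.5, 0, 0, 0, 0], [0, 0, -1, 0, 0, 0, 0], [0, 0, 0, 0, 0, 0, 0]]]}}

```text
clock: 22.82
eef_pos: [0.522, -0.1593, 0.1893]
tool_rot: [-3.142, -0.001, -0.348]
contact_force: [0.5, 0.1, 0.6]
width: -0.0
```

```bash
python3 - <<'E'
from station import optics
from h import *
a=optics.capture("scene")["image"][:,:,::-1]
cv2.imwrite("pics/c8.png",cv2.resize(a[130:230,190:290],(600,600),interpolation=cv2.INTER_CUBIC))
def c(u,v): return back('top',((u-400)/6.154+285-.42,v/6.154+190-.42),.01)
h=[c(521,77),c(464,233),c(735,333)]
d=h[1]-h[2]; print(d,np.degrees(np.arctan2(d[0],d[1])))
d=h[1]-h[0]; print(d,np.degrees(np.arctan2(d[1],d[0])))
u=(np.array([264.,330]));print()
for o in [(.5219,-.1593,.1258),(.5505,-.0797,.139),(.5485,-.0808,.139)]:
    u=proj('scene',np.array(o)); print((u-[190,130])*6+2.5)
E
python3 go.py .550 -.0797 .17 -20
```

```text
[0.04788709 0.13400779 0.        ] 19.66412488141908
[-0.07742125  0.02746657  0.        ] 160.46695463768302

[269.49909376 313.01325715]
[419.31277519 377.64362569]
[418.31533432 373.71376099]
clock 22.875 pos [ 0.5218 -0.1592  0.1887] rpy [-1.800e+02  1.000e-02 -1.995e+01] F [-0.21 -0.22  0.25] w 0.0001
shift cm [-0.059 -8.439  1.873] then turn deg [-0.    0.01  0.05] j6 -0.069
```

View pics/c8.png

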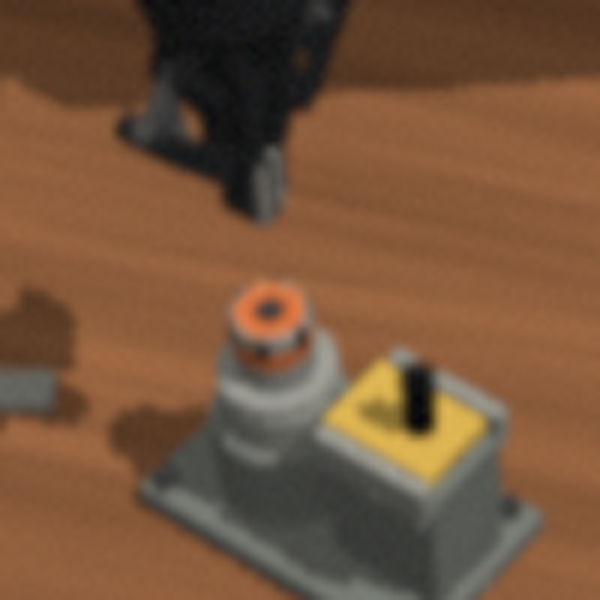

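The holder sits lower, with its top at crop (269,312), and is still upright. The knob top at (418,373) agrees with the prediction, and the fixture yaw comes out at about -19.6°. Next is the knob.

Emit:
{"api": "drive_tool", "payload": {"targets": [[[0, -1.5, 0, 0, 0, -0.3, 5], [0, -3, 0, 0, 0, 0, 5], [0, -2.5, 0, 0, 0, 0, 5], [0, -1.4, 0, 0, 0, 0, 5], [0, 0, 0, 0, 0, 0, 5], [0, 0, 1.2, 0, 0, 0, 5], [0, 0, 2, 0, 0, 0, 5], [0, 0, 2, 0, 0, 0, 5], [0, 0, 1.5, 0, 0, 0, 5], [0, 0, 0.7, 0, 0, 0, 5], [0, 0, 0, 0, 0, 0, 5]]]}}

```text
clock: 24.25
eef_pos: [0.5501, -0.0804, 0.1148]
tool_rot: [-3.142, 0.001, -0.343]
contact_force: [0.1, 0.1, 1.3]
width: 0.0501
```

Emit:
{"api": "drive_tool", "payload": {"targets": [[[0, 0, 0, 0, 0, 0, 1], [0, 0, 0, 0, 0, 0, 1], [0, 0, 0, 0, 0, 0, 1], [0, 0, 0, 0, 0, 0, 1], [0, 0, 0, 0, 0, 0, 1]]], "newtons": 25}}

```text
clock: 24.88
eef_pos: [0.5502, -0.0801, 0.1157]
tool_rot: [-3.141, -0.0, -0.343]
contact_force: [-2.1, 0.5, 6.2]
width: 0.0149
```

Emit:
{"api": "drive_tool", "payload": {"targets": [[[0, 0.2, -0.05, 0, 0, 0, 1], [0, 0.3, 0, 0, 0, 0, 1], [0, 0.3, 0, 0, 0, 0, 1], [0, 0.3, 0, 0, 0, 0, 1], [0, 0.3, 0, 0, 0, 0, 1], [0, 0.3, 0, 0, 0, 0, 1], [0, 0.3, 0, 0, 0, 0, 1], [0, 0.2, 0, 0, 0, 0, 1], [0, 0, 0, 0, 0, 0, 1]]]}}

```text
clock: 26.0
eef_pos: [0.5425, -0.1013, 0.1157]
tool_rot: [3.141, 0.0, -0.343]
contact_force: [-3.5, 0.3, 5.9]
width: 0.0148
```

Emit:
{"api": "drive_tool", "payload": {"targets": [[[0, 0.1, 0, 0, 0, 0, 1], [0, 0.1, 0, 0, 0, 0, 1], [0, 0.1, 0, 0, 0, 0, 1], [0, 0, 0, 0, 0, 0, 1]]]}}

```text
clock: 26.5
eef_pos: [0.5423, -0.102, 0.1157]
tool_rot: [-3.139, -0.0, -0.344]
contact_force: [2.7, 19.5, 5.7]
width: 0.0152
```

Emit:
{"api": "drive_tool", "payload": {"targets": [[[0, -0.15, 0, 0, 0, 0, 1], [0, 0, 0, 0, 0, 0, 3], [0, 0, 0, 0, 0, 0, 5], [0, 0, 0, 0, 0, 0, 5], [0, 0, 0, 0, 0, 0, 5]]]}}

```text
clock: 27.12
eef_pos: [0.5423, -0.1025, 0.1155]
tool_rot: [-3.142, -0.0, -0.343]
contact_force: [-0.6, 0.9, -0.2]
width: 0.05
```

Emit:
{"api": "drive_tool", "payload": {"targets": [[[0, 0, -1, 0, 0, 0, 5], [0, 0, -2.5, 0, 0, 0, 5], [0, 0, -3, 0, 0, 0, 5], [0, -1, -2, 0, 0, 0, 0], [0, -1.5, 0, 0, 0, 0, 0], [0, -1, 0, 0, 0, 0, 0], [0, 0, 0, 0, 0, 0, 0], [0, 0, 0, 0, 0, 0, 0], [0, 0, 0, 0, 0, 0, 0]]]}}

```text
clock: 28.25
eef_pos: [0.554, -0.0696, 0.2002]
tool_rot: [3.142, 0.001, -0.343]
contact_force: [-0.2, -0.7, -0.1]
width: 0.0003
```

```bash
python3 - <<'E'
from station import optics
from h import *
a=optics.capture("scene")["image"][:,:,::-1]
cv2.imwrite("pics/c9.png",cv2.resize(a[150:240,195:285],(600,600),interpolation=cv2.INTER_CUBIC))
for o in [(.542,-.1028,.139),(.5423-.0005,-.102,.139)]:
    u=proj('scene',np.array(o)); print((u-[195,150])*6.667+2.8)
E
python3 go.py .550 -.0797 .17 -20
```

```text
[382.76744563 258.10371056]
[384.88682605 258.15107125]
clock 28.3 pos [ 0.554  -0.0697  0.2003] rpy [-1.800e+02  2.000e-02 -1.968e+01] F [ 0.33 -0.78 -0.25] w -0.0004
shift cm [-0.038  1.08   3.033] then turn deg [-0.    0.02  0.32] j6 0.1
```

View pics/c9.png

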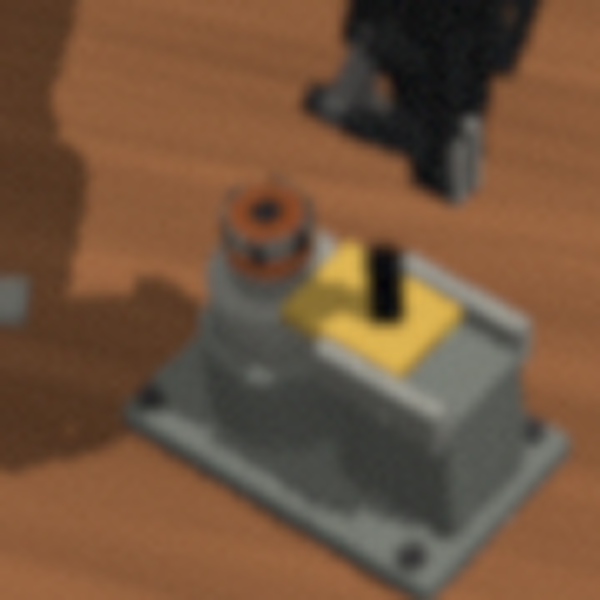

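The yellow plate lies over the flange, with the knob at crop (385,250). The stop was felt after 23 mm of measured travel rather than 25, so I check by pushing the knob from behind with the shut fingers.

Emit:
{"api": "drive_tool", "payload": {"targets": [[[0, 0, 1.5, 0, 0, 0, 0], [0, 0, 2.5, 0, 0, 0, 0], [0, 0, 2.4, 0, 0, 0, 0], [0, 0, 1.4, 0, 0, 0, 0], [0, 0, 0.4, 0, 0, 0, 0], [0, 0.5, 0, 0, 0, 0, 0], [0, 0.5, 0, 0, 0, 0, 0], [0, 0.2, 0, 0, 0, 0, 0], [0, 0, 0, 0, 0, 0, 0]]]}}

```text
clock: 29.42
eef_pos: [0.5501, -0.0809, 0.1189]
tool_rot: [-3.141, -0.001, -0.343]
contact_force: [0.0, -0.3, -0.2]
width: -0.0001
```

Emit:
{"api": "drive_tool", "payload": {"targets": [[[0, 0.1, 0, 0, 0, 0, 0], [0, 0.1, 0, 0, 0, 0, 0], [0, 0.1, 0, 0, 0, 0, 0], [0, 0, 0, 0, 0, 0, 0]]]}}

```text
clock: 29.92
eef_pos: [0.5491, -0.0835, 0.1186]
tool_rot: [-3.142, 0.0, -0.343]
contact_force: [-0.2, 0.4, -0.3]
width: -0.0004
```

Emit:
{"api": "drive_tool", "payload": {"targets": [[[0, 0.1, 0, 0, 0, 0, 0], [0, 0.1, 0, 0, 0, 0, 0], [0, 0, 0, 0, 0, 0, 0]]]}}

```text
clock: 30.3
eef_pos: [0.5484, -0.0853, 0.1186]
tool_rot: [-3.141, 0.0, -0.343]
contact_force: [0.4, 0.4, 0.1]
width: 0.0002
```

Emit:
{"api": "drive_tool", "payload": {"targets": [[[0, 0.1, 0, 0, 0, 0, 0], [0, 0.1, 0, 0, 0, 0, 0], [0, 0, 0, 0, 0, 0, 0]]]}}

```text
clock: 30.68
eef_pos: [0.5483, -0.0857, 0.1187]
tool_rot: [-3.139, -0.0, -0.343]
contact_force: [5.8, 13.3, -0.1]
width: 0.0006
```

Emit:
{"api": "drive_tool", "payload": {"targets": [[[0, -0.3, 0, 0, 0, 0, 0], [0, -1, 0, 0, 0, 0, 0], [0, -1, 0, 0, 0, 0, 0], [0, 0, -2, 0, 0, 0, 0], [0, 0, -3, 0, 0, 0, 0], [0, -1, -3, 0, 0, 0, 0], [0, -4, -3, 0, 0, 0, 0], [0, -5, 0, 0, 0, 0, 0], [0, -5, 0, 0, 0, 0, 0], [0, -3, 0, 0, 0, 0, 0], [0, 0, 0, 0, 0, 0, 0]]]}}

```text
clock: 32.05
eef_pos: [0.6161, 0.1061, 0.2282]
tool_rot: [-3.142, 0.0, -0.34]
contact_force: [0.3, -0.3, -0.5]
width: 0.0002
```

Run:
```python
from station import optics
from h import *
a=optics.capture("scene")["image"][:,:,::-1];b=optics.capture("top")["image"][:,:,::-1]
cv2.imwrite("pics/f0.png",np.hstack([cv2.resize(a[155:235,200:280],(400,400),interpolation=cv2.INTER_CUBIC),cv2.resize(b[185:260,285:360],(400,400),interpolation=cv2.INTER_CUBIC)]))
cv2.imwrite("pics/f1.png",a)
```

```text
(no output)
```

View pics/f0.png

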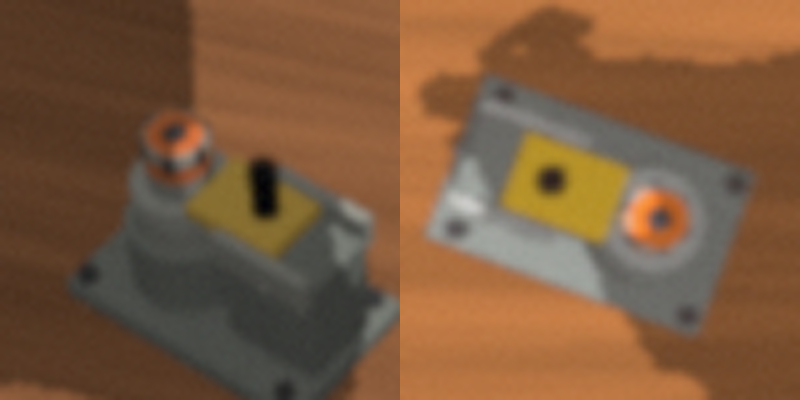

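View pics/f1.png

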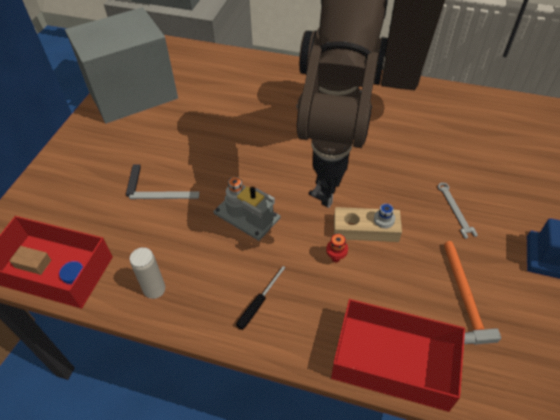

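The holder stands upright at scene (236,184) with the clamp fully in, its plate edge just short of the nose. The blue holder at (386,213) and the hand tools are unmoved, and the arm is clear.

```bash
python3 -c "
from station import workorder
print(workorder.hand_in())"
```

```text
the job is handed in; nothing more can be done
None
```

The orange-banded holder is nested in the sleeve, pressed to the stop and clamped, and the job was handed in at about 32 s.

- **Seating:** I lowered the holder until the sleeve took its weight. It met the sleeve wall 2–3 mm early with about 5.5 N sideways, so I shifted it about 1.4 mm, then opened the fingers and let it centre itself.
- **Pressing:** Using the shut fingers on its top, I slid the sleeve down about 4.5 mm at about 9 N until the stop was felt. I held 20–21 N there for about 1.3 s, and the highest force I read was about 21 N. Forces are only reported at the end of each move, so short peaks in between would not show.
- **Clamp:** I slid it in by its knob until the end stop gave about 20 N, then let go. The tool moved 23 mm rather than the nominal 25. I checked by pushing the knob from behind: it did not move at 14.5 N, and it sits about 59 mm from the axis against the expected 60.
- **Last pictures:** They show the holder upright with the clamp plate over its flange, just short of the nose. The blue-banded holder, the red copy and the hand tools look unmoved, and the arm is clear.

One slip: I overshot the fixture by 36 mm while carrying the holder, high and touching nothing, and corrected it before lowering.

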